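# Thread the guide rod through both bushes and hold it

### The job

Fold both long flaps of the cardboard carton right back past upright, take out the red-headed steel guide rod, and thread it from above down through the upper and then the lower brass bush of the blue bracket, so that its tip shows below the lower bush but hangs clear of the base plate. Finish while still holding the rod there, still and gripped, ready for a clamp screw. Leave the flaps folded back, and do not disturb the black-headed spare rod or the other things on the bench.

Things in the scene. Friction and masses are not known exactly. Their poses are not given: they have to be found in the camera images.
- carton: fixed cardboard carton, open on top under its flaps: 190 (its x) x 140 (its y) x 158 high, walls 4; origin at the centre of its underside. Grey insert (top at z 45) with two 17 wide sockets at x = +-37.5, y = 0, bottoms at z 10; a rod stands head up in each, its top 11 below the rim. Which rod is in which varies.
- flap_left (a joint): long flap (186 x 67, 3 thick) hinged on the carton's rim at carton y = +68, z = 158, reaching to the middle; 0 = flat shut, pi/2 upright, larger = folded outwards, at most 3.6 rad. Starts half open (0.7 to 1.05). A stiff crease (0.014 N m) keeps it where it is left; a finger pushing it outwards over the rim moves it with under 2 N.
- flap_right (a joint): the same flap on the opposite long rim, at carton y = -68; same joint values.
- flap_left_edge (a point): middle of the left flap's free edge, 67 from its hinge
- flap_right_edge (a point): middle of the right flap's free edge, 67 from its hinge
- guide_rod: the guide rod: steel shaft 14 in diameter, 105 long, tip tapered over the last 6 to 10 in diameter, with a red cylindrical head 24 in diameter and 32 long at the top; 137 long in all, 110 to 230 g. Origin at the tip's end, z along the rod to the head.
- spare_rod: spare rod of the same shape and size with brass shaft and black head, in the other socket; leave it there. Origin at its tip.
- bracket: blue bracket, bolted down, two arms one above the other, each with a brass bush on one vertical bore axis. Origin on that axis at the underside of the base plate, z up. Base plate 8 thick, x -75 to +45, y +-50; column at x -69 to -47, up to 108; nothing above 111. Bushes: bore 17, top 6 flares to a mouth 26 across; upper z 90 to 111, lower z 40 to 61; each 21 long.
- upper_bush (a point): centre of the upper bush's mouth, 111 above the bench, bore going straight down
- lower_bush (a point): centre of the lower bush's mouth, 61 above the bench
- screwdriver: loose screwdriver lying on the bench, leave alone
- wrench: loose steel wrench lying on the bench, leave alone
- hammer: loose hammer lying on the bench, leave alone
- mug: white mug, 80 across, 90 high, leave alone
- jar: blue jar, 60 across, 70 high, leave alone
- offcut: aluminium angle offcut 50 x 100 x 50 high, leave alone

How it is judged:
On the way, in this order (a step that is already met when the one before it is completed fails the run):
1. both flaps folded back past upright (value of joint each of flap_left, flap_right above 1.8 rad), for 0.2 s.
2. guide rod gripped and lifted out of the carton (contact force between the fingers and guide_rod above 1 N and height (world z) of guide_rod above 0.13 m), for 0.1 s.
3. rod's tip inside the upper bush (x of guide_rod in the frame of bracket between -0.006 and 0.006 m and y of guide_rod in the frame of bracket between -0.006 and 0.006 m and z of guide_rod in the frame of bracket between 0.062 and 0.103 m), for 0.05 s.
4. rod's tip inside the lower bush (x of guide_rod in the frame of bracket between -0.006 and 0.006 m and y of guide_rod in the frame of bracket between -0.006 and 0.006 m and z of guide_rod in the frame of bracket below 0.053 m), for 0.05 s.
At the end, for the whole second after the job is handed in: Rod through both bushes, under 0.12 rad of tilt, tip within 6 mm of the bore axis, 3 mm or more below the lower bush (under 37 mm) and above the base plate (over 11 mm); gripped over 1 N, under 0.02 m/s, pressing the bracket under 15 N; both flaps beyond 1.8 rad (all of step 1 and x of guide_rod in the frame of bracket between -0.006 and 0.006 m and y of guide_rod in the frame of bracket between -0.006 and 0.006 m and z of guide_rod in the frame of bracket between 0.011 and 0.037 m and contact force between the fingers and guide_rod above 1 N and angle between guide_rod's own z axis and vertical below 0.12 rad and linear speed of guide_rod below 0.02 m/s and contact force between guide_rod and bracket below 15 N); the arm keeps its last pose, push and grip.
It fails at once if the spare rod is displaced by more than 30 mm (distance of spare_rod from where it was at the start of the episode above 0.03 m).
It fails at once if another loose thing on the bench is displaced by more than 30 mm (distance of any of screwdriver, wrench, hammer, mug, jar, offcut from where it was at the start of the episode above 0.03 m).
It also fails if it takes over 69 s, if anything falls off the work surface, if the arm or the gripper's body presses on something with over 40 N, if the wrist force passes 120 N, or if a joint passes its speed limit or range.

### The arm

A 6-joint arm with a two-finger parallel gripper is mounted at the origin on the work surface. World frame = base frame: x ahead of the robot, y to its left, z up, the work surface at z = 0. Lengths are in m, angles in rad, forces in N, time in s.
With the tool pointing down it reaches from about 0.35 to 0.775 m from the base axis. Payload 5.5 kg.
Tool frame: the origin (TCP) lies at the very end of the fingers, on their centre line; the grasp point (between the pads) lies env.hold_point_z behind it (env.hold_point_z is the distance from the TCP to the grasp point, in m); z points along the fingers, y is the line along which they close (so a half turn about z gives the same grasp; the last joint's range is limited). The gripper opens to 85 mm and grips with 20 to 120 N. Pads are 22 mm wide; open, the fingers measure 114 mm over their backs; the gripper's body (76 mm by 85 mm) begins 54 mm behind the grasp point. The pads swing forward as they close: fully open they stand 13 mm farther back than shut.
Start: joints at [-1.244, 0.313, 0.046, 1.304, 0, 1.431], TCP at [0.259, -0.514, 0.209] pointing down, gripper open.
Joint ranges: [-2.76, 2.76], [-0.86, 1.69], [-1.03, 1.26], [-2.2, 2.34], [-1.47, 1.5], [-3.14, 3.14]. Speed limits (rad/s): [2.57, 2.57, 3.14, 3.14, 3.14, 3.14].

### API

Orientations are given as a unit quaternion [w, x, y, z].
In Python, from workcell import env gives the robot as it stands.
- The arm moves only by the tool carry_out, never from a script. Its argument "steps" is a list of rows, each a list of 3 entries, a list of its own where there are three numbers: the turn, a rotation vector about the tool's x, y, z in degrees, then the shift along the tool's x, y, z in cm, then the closure in counts, from 0 (fully open) to 255 (shut). A call has exactly 8 rows; each row is the pose to reach, as a shift and turn from the pose commanded when the call began, along the tool's axes at that moment; what a row does not reach only later rows make up. A row lasts 1/8 s, in which the tool goes at most 62.5 mm and 10.7 degrees, less where a joint would pass 70% of its speed; a pose out of reach is approached as far as the arm can. A call with a gripper value outside its range is refused whole. The fingers move at their own pace and stop on an object; "force" is the grip in N (left out, the last holds). Time passes only in rows, so rows that repeat a pose let the fingers close, or fill a call up. It gives the time, the measured TCP pose, the force, the opening and the grip force at its end, in the units of the state.
- env.get_state(): the state, without advancing time (a new reading comes with each control period).
- env.read_camera(name): name is "side" or "top"; returns (picture, depth): 420x560x3 uint8, red, green, blue; 420x560 float32, m along the optical axis (not along the pixel's ray), 0 where there is no reading.
- env.get_calibration(name): a dict with "fx", "fy", "cx", "cy" (pixels), "origin" and "orientation" of the camera in the world. Camera axes: x right, y up, looking along -z (the intrinsics and any distortion apply to the point x, -y, -z); pixel columns grow to the right and rows downward; lengths in m; the calibration is good to about 2 mm. A picture is of the moment at which its call begins. get_calibration takes no time and is no camera call.
- env.hand_in(): hands the job in; it is judged then, once.
The state is a dict: "clock": time; "joint_pos": joint angles; "qvel": joint speeds; "tau": joint torques, N m; "tcp_pos": TCP position; "orientation": TCP orientation; "wrist_force": force on the tool from outside, world axes, zero at the start; "ft_torque": the same for the moment, N m; "finger_gap": finger opening in m; "grip_force": force on a finger pad.
Only numpy, scipy, OpenCV 4.12 (cv2) and the standard library are available. Lean on these libraries where they do the work, as an engineer would, in place of code of your own. Each camera call takes 0.05 s, during which the arm holds its last target. There are 200 camera calls.

## Working session

There is one attempt and no reset: what is moved stays moved. The work goes in short steps, Python scripts to look and compute and a tool call to move; the robot and the scene stay as the last step left them, time stands still between calls to the robot, and variables do not carry over. Pictures are saved under pics/ and viewed, at most 10 in all, crops included, and the job is handed in when it is done.

Besides the shell and the picture viewer there is one more tool, called as name(argument=value, ...) on one line, values as JSON. carry_out: Moves the arm, as the interface text tells. Its arguments: {"type":"object","properties":{"steps":{"type":"array","items":{"type":"array"}},"force":{"type":"number"}},"required":["steps"]}

```bash
mkdir -p pics; cat > h.py <<'E'
import numpy as np, cv2
from scipy.spatial.transform import Rotation as R
from workcell import env
def q(o): return R.from_quat([o[1],o[2],o[3],o[0]])
def shot(n):
    p,d=env.read_camera(n); return p,d,env.get_calibration(n)
def cloud(d,c):
    v,u=np.mgrid[0:d.shape[0],0:d.shape[1]]
    x=(u-c['cx'])/c['fx']*d; y=(v-c['cy'])/c['fy']*d
    P=np.stack([x,-y,-d],-1)
    return q(c['orientation']).apply(P.reshape(-1,3)).reshape(P.shape)+np.array(c['origin'])
def save(n,p): cv2.imwrite('pics/'+n,cv2.cvtColor(p,cv2.COLOR_RGB2BGR))
E
python3 - <<'E'
from h import *
for n in('top','side'):
    p,d,c=shot(n); save(n+'1.png',p); print(n,c,(d>0).mean())
    np.savez(n+'1.npz',p=p,d=d)
print(env.get_state(),env.hold_point_z)
E
```

```text
top {'fx': 465.0526795698916, 'fy': 465.0526795698916, 'cx': 286.4173190723224, 'cy': 208.26022519125513, 'origin': array([ 0.45544548, -0.00259238,  1.47775772]), 'orientation': array([-0.70074291, -0.03957933,  0.02823188,  0.71175545])} 0.9959948979591837
side {'fx': 439.5679381650665, 'fy': 439.5679381650665, 'cx': 276.97378114208936, 'cy': 214.84262048285166, 'origin': array([0.09997057, 0.99394835, 1.33005351]), 'orientation': array([-0.21483616, -0.08296314,  0.35832365,  0.90474676])} 0.9962457482993198
{'clock': 0.1, 'joint_pos': array([-1.24366310e+00,  3.13939741e-01,  4.50601406e-02,  1.30361239e+00,
       -1.11304089e-05,  1.43117966e+00]), 'qvel': array([ 0.00130076, -0.00091479,  0.00169464,  0.00067543,  0.00107406,
       -0.00051491]), 'tau': array([ 2.02424642e-03, -4.81728315e+01,  2.99242204e+01,  1.28320974e-02,
       -1.71723027e-04, -5.71862174e-06]), 'tcp_pos': array([ 0.25855494, -0.51301429,  0.2084766 ]), 'orientation': array([-8.43584503e-04,  9.72891088e-01,  2.31262214e-01, -8.49153639e-05]), 'wrist_force': array([-0.12315591, -0.25191378,  0.31719653]), 'ft_torque': array([0.04009592, 0.01226114, 0.07909937]), 'grip_force': 0.0, 'finger_gap': 0.08538007027379824} 0.0187
```

View pics/top1.png

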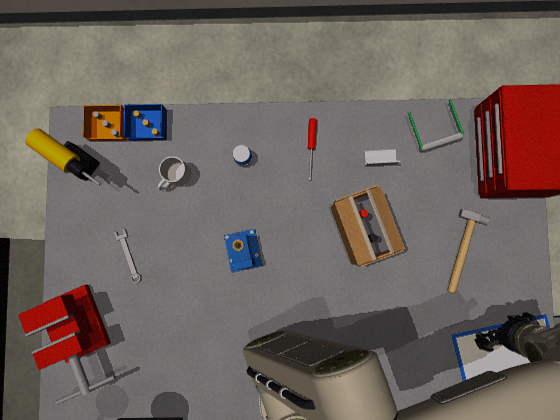

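View pics/side1.png

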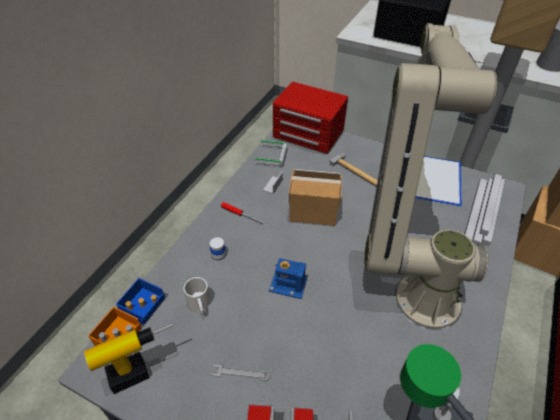

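The top view shows the carton at about (369,226), with its half-open flaps along the two long sides. The red head is at (364,213), the black head at (376,238) and the bracket's upper bush at (238,245). In the side view the carton is at (316,198) and the bracket at (290,278). Next I'll measure these.

```bash
python3 - <<'E'
from h import *
z=np.load('top1.npz'); c=env.get_calibration('top'); p=z['p']; P=cloud(z['d'],c)
hsv=cv2.cvtColor(p,cv2.COLOR_RGB2HSV); H,S,V=[hsv[...,i].astype(int) for i in range(3)]
v,u=np.mgrid[0:420,0:560]
box=(u>325)&(u<412)&(v>178)&(v<272)
m=box&(P[...,2]>.12)&(P[...,2]<.25)
q3=P[m]; print('z pct',np.percentile(q3[:,2],[1,25,50,75,99]))
r=cv2.minAreaRect(q3[:,:2].astype(np.float32)*1000); print('rect',r, cv2.boxPoints(r))
red=box&(S>150)&(V>80)&((H<8)|(H>172)); A=P[red]; print('red n',red.sum(),np.median(A,0), u[red].mean(),v[red].mean())
blk=(u>362)&(u<390)&(v>225)&(v<250)&(V<50)&(P[...,2]>.13); print('blk',blk.sum(),np.median(P[blk],0) if blk.any() else '')
def ray(uu,vv,zz):
    dr=q(c['orientation']).apply([(uu-c['cx'])/c['fx'],-(vv-c['cy'])/c['fy'],-1]);o=np.array(c['origin']);return o+dr*(zz-o[2])/dr[2]
print('red ray',ray(u[red].mean(),v[red].mean(),.147))
bb=(u>220)&(u<268)&(v>224)&(v<276)
br=bb&(H>15)&(H<35)&(S>80)&(V>60); print('brass',br.sum(),np.median(P[br],0),cv2.minEnclosingCircle(np.argwhere(br)[:,::-1].astype(np.float32)))
print('bush ray',ray(u[br].mean(),v[br].mean(),.111),u[br].mean(),v[br].mean())
bl=bb&(H>100)&(H<125)&(S>120)
r=cv2.minAreaRect(P[bl&(P[...,2]<.02)][:,:2].astype(np.float32)*1000);print('base',r,cv2.boxPoints(r))
t=bl&(P[...,2]>.09);print('arms',np.median(P[t],0))
for n,(a,b) in dict(mug=(172,172),jar=(242,155),bench=(300,260),ang=(380,157),ham=(474,216)).items():print(n,P[b,a])
cv2.imwrite('pics/crop1.png',cv2.resize(cv2.cvtColor(p[175:280,215:415],cv2.COLOR_RGB2BGR),None,fx=4,fy=4,interpolation=cv2.INTER_CUBIC))
E
```

```text
z pct [0.1243938  0.16239088 0.17899301 0.19404518 0.20987509]
rect ((531.0732421875, -215.7819061279297), (201.0677947998047, 141.38882446289062), 19.17545509338379) [[ 412.89682 -182.0314 ]
 [ 459.3377  -315.57556]
 [ 649.24963 -249.53241]
 [ 602.8088  -115.98825]]
red n 56 [ 0.56655778 -0.20400269  0.14571196] 363.51785714285717 212.875
blk 56 [ 0.49470371 -0.2274347   0.14544476]
red ray [ 0.56678196 -0.20281003  0.147     ]
brass 79 [0.48138203 0.16563964 0.10741702] ((237.6764678955078, 244.80882263183594), 5.455268859863281)
bush ray [0.48119265 0.16325412 0.111     ] 237.62025316455697 244.9873417721519
base ((467.0480041503906, 160.02407836914062), (120.11003875732422, 99.49579620361328), 11.557533264160156) [[398.2436  196.73116]
 [418.17773  99.25273]
 [535.8524  123.317  ]
 [515.9183  220.79543]]
arms [0.45192153 0.15551334 0.10541436]
mug [0.71931137 0.38465048 0.01253435]
jar [0.757348   0.15299635 0.07370069]
bench [ 0.43305793 -0.02035318  0.00073589]
ang [ 7.58541506e-01 -2.83342812e-01 -2.06919450e-04]
ham [ 0.56154725 -0.56318202  0.0265851 ]
```

View pics/crop1.png

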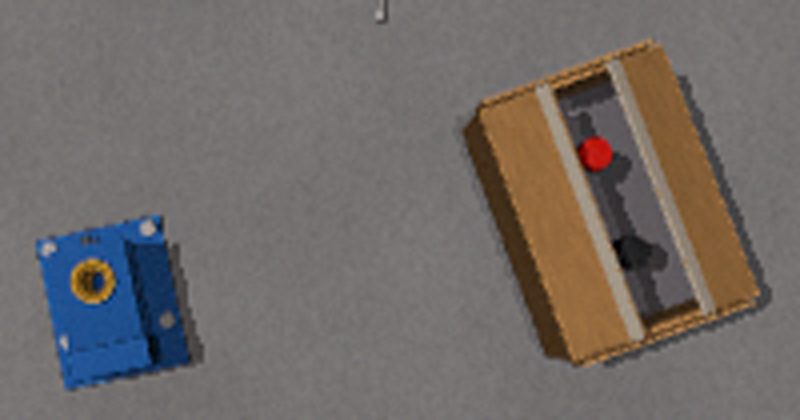

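The crop shows the red rod at (596,153), the black rod at (633,248), both flaps half open with a slot between them, and the brass bush at (93,281). The measurements agree with each other: the rods are 75.6 mm apart, and the bush matches the base rectangle's origin. I'll move the shut gripper above the slot.

carry_out(steps=[[[0,0,2],[0,0,-5],255],[[0,0,4],[5,-2,-9],255],[[0,0,8],[11,-4,-9],255],[[0,0,8],[17,-6.5,-9],255],[[0,0,8],[23,-8.8,-9],255],[[0,0,8],[29,-11,-9],255],[[0,0,8],[35,-13.3,-9],255],[[0,0,8],[37.6,-14.3,-9],255]], force=40)

```text
clock: 1.1
tcp_pos: [0.5315, -0.2141, 0.2988]
orientation: [-0.0, 0.986, 0.164, -0.0]
wrist_force: [-0.4, -0.2, 0.9]
finger_gap: 0.0001
grip_force: 0.0
```

```bash
python3 - <<'E'
from h import *
z=np.load('top1.npz'); P=cloud(z['d'],env.get_calibration('top')).reshape(-1,3)
a=np.radians(18.6);e=np.array([np.cos(a),np.sin(a)]);n=np.array([-e[1],e[0]])
D=P[:,:2]-[.5307,-.2157];x=D@e;y=D@n
for lo in range(-90,90,6):
    s=(abs(x)<.08)&(y*1e3>=lo)&(y*1e3<lo+6)&(P[:,2]>.1)
    if s.sum()>5: print(lo+3,s.sum(),np.percentile(P[s,2],[10,50,90]).round(3), [np.median(P[s&(x*k>.04),2]).round(3) for k in(-1,1)])
s=env.get_state();print(s['clock'],s['tcp_pos'],s['orientation'],s['finger_gap'])
E
```

```text
-69 67 [0.155 0.159 0.163] [np.float64(0.161), np.float64(0.159)]
-63 98 [0.161 0.164 0.168] [np.float64(0.164), np.float64(0.164)]
-57 92 [0.167 0.17  0.173] [np.float64(0.17), np.float64(0.17)]
-51 102 [0.173 0.176 0.179] [np.float64(0.176), np.float64(0.176)]
-45 96 [0.178 0.181 0.185] [np.float64(0.182), np.float64(0.181)]
-39 100 [0.185 0.187 0.191] [np.float64(0.188), np.float64(0.187)]
-33 106 [0.19  0.193 0.197] [np.float64(0.193), np.float64(0.193)]
-27 99 [0.196 0.199 0.203] [np.float64(0.2), np.float64(0.199)]
-21 106 [0.2   0.204 0.207] [np.float64(0.205), np.float64(0.204)]
-9 19 [0.144 0.146 0.149] [np.float64(0.146), np.float64(0.146)]
-3 38 [0.14  0.145 0.149] [np.float64(0.142), np.float64(0.145)]
3 39 [0.137 0.145 0.149] [np.float64(0.144), np.float64(0.145)]
9 29 [0.129 0.143 0.148] [np.float64(0.142), np.float64(0.144)]
21 27 [0.204 0.207 0.21 ] [np.float64(0.207), np.float64(0.204)]
27 143 [0.202 0.207 0.21 ] [np.float64(0.205), np.float64(0.207)]
33 156 [0.194 0.2   0.205] [np.float64(0.2), np.float64(0.2)]
39 145 [0.188 0.193 0.196] [np.float64(0.192), np.float64(0.193)]
45 148 [0.182 0.186 0.19 ] [np.float64(0.185), np.float64(0.187)]
51 143 [0.174 0.179 0.183] [np.float64(0.178), np.float64(0.18)]
57 139 [0.167 0.172 0.177] [np.float64(0.17), np.float64(0.172)]
63 138 [0.16  0.164 0.169] [np.float64(0.164), np.float64(0.164)]
69 214 [0.109 0.148 0.161] [np.float64(0.141), np.float64(0.151)]
1.1 [ 0.53151928 -0.21406492  0.29881308] [-2.99153027e-04  9.86463793e-01  1.63978785e-01 -2.31962593e-04] 0.0001056956344329124
```

carry_out(steps=[[[0,0,0],[0,0,5],255],[[0,0,0],[0,-0.1,9.5],255],[[0,0,0],[0,-1.5,10],255],[[0,0,0],[0,-3.5,11.5],255],[[0,0,0],[0,-5.5,12.4],255],[[0,0,0],[0,-7.5,12.4],255],[[0,0,0],[0,-9.5,12.4],255],[[0,0,0],[0,-11.5,12.4],255]])

```text
clock: 2.1
tcp_pos: [0.4933, -0.1067, 0.1764]
orientation: [0.0, 0.987, 0.163, 0.001]
wrist_force: [-0.5, -0.1, 0.7]
finger_gap: -0.0
grip_force: 0.0
```

carry_out(steps=[[[0,0,0],[0,0,0],255],[[0,0,0],[0,0,-5],255],[[0,0,0],[0,2,-8],255],[[0,0,0],[0,6,-8],255],[[0,0,0],[0,11.5,-8],255],[[0,0,0],[0,11.5,-8],255],[[0,0,0],[0,11.5,-8],255],[[0,0,0],[0,11.5,-8],255]])

```text
clock: 3.1
tcp_pos: [0.5299, -0.2158, 0.2555]
orientation: [-0.0, 0.987, 0.163, -0.0]
wrist_force: [0.4, 0.4, 0.4]
finger_gap: -0.0002
grip_force: 0.0
```

carry_out(steps=[[[0,0,0],[0,0,3],255],[[0,0,0],[0,0.2,5],255],[[0,0,0],[0,1.5,5.6],255],[[0,0,0],[0,3.5,7.1],255],[[0,0,0],[0,5.5,8],255],[[0,0,0],[0,7.5,8],255],[[0,0,0],[0,9.5,8],255],[[0,0,0],[0,11.7,8],255]])

```text
clock: 4.1
tcp_pos: [0.5682, -0.3295, 0.1749]
orientation: [0.0, 0.987, 0.162, 0.0]
wrist_force: [-0.3, 0.1, 0.2]
finger_gap: 0.0002
grip_force: 0.0
```

carry_out(steps=[[[0,0,0],[0,0,0],255],[[0,0,0],[0,0,-5],255],[[0,0,0],[0,0,-10],255],[[0,0,0],[0,0,-12],255],[[0,0,0],[0,0,-12],90],[[0,0,0],[0,0,-12],90],[[0,0,0],[0,0,-12],90],[[0,0,0],[0,0,-12],90]])

```text
clock: 5.1
tcp_pos: [0.5674, -0.3271, 0.2941]
orientation: [-0.001, 0.987, 0.163, -0.001]
wrist_force: [0.6, -0.6, -0.5]
finger_gap: 0.0553
grip_force: 0.0
```

```bash
python3 - <<'E'
from h import *
p,d,c=shot('top'); np.savez('top2.npz',p=p,d=d)
p2,d2,c2=shot('side')
save('m2.png',np.hstack([cv2.resize(p[150:310,290:470],None,fx=2.2,fy=2.2),cv2.resize(p2[150:310,250:430],None,fx=2.2,fy=2.2)]))
print(env.get_state()['finger_gap'])
E
```

```text
0.05527339940895451
```

View pics/m2.png

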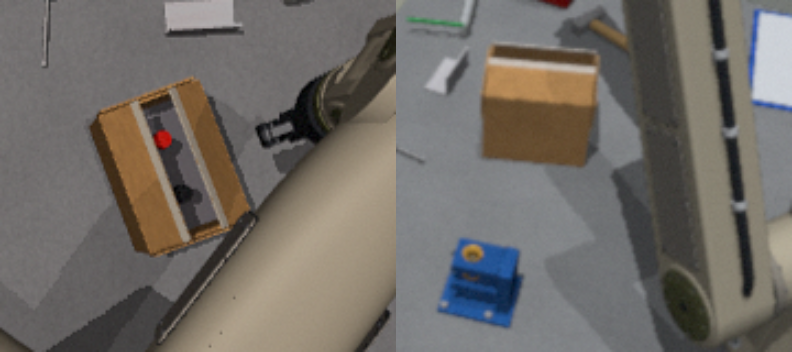

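The top crop shows the gripper at (280,130), past the carton, but both flaps still look half open. I'll check the numbers.

```bash
python3 - <<'E'
from h import *
z=np.load('top2.npz'); P=cloud(z['d'],env.get_calibration('top')).reshape(-1,3)
a=np.radians(18.6);e=np.array([np.cos(a),np.sin(a)]);n=np.array([-e[1],e[0]])
D=P[:,:2]-[.5307,-.2157];x=D@e;y=D@n
for lo in range(-140,150,10):
    s=(abs(x)<.06)&(y*1e3>=lo)&(y*1e3<lo+10)&(P[:,2]>.03)
    if s.sum()>5: print(lo+5,s.sum(),np.percentile(P[s,2],[10,50,90]).round(3))
s=env.get_state(); print(s['tcp_pos'],s['orientation'],q(s['orientation']).as_matrix().round(3))
c=env.get_calibration('top'); o=q(c['orientation']).inv()
g=o.apply(s['tcp_pos']-np.array(c['origin'])); print('tcp pixel',c['cx']+c['fx']*g[0]/-g[2],c['cy']-c['fy']*g[1]/-g[2])
E
```

```text
-135 346 [0.788 0.799 0.803]
-125 512 [0.745 0.798 0.801]
-115 648 [0.65  0.797 0.8  ]
-105 728 [0.652 0.794 0.801]
-95 742 [0.535 0.789 0.802]
-85 966 [0.454 0.778 0.798]
-75 546 [0.641 0.787 0.798]
-65 807 [0.165 0.778 0.793]
-55 607 [0.172 0.781 0.791]
-45 624 [0.044 0.777 0.786]
-35 605 [0.044 0.766 0.782]
-25 506 [0.045 0.759 0.78 ]
-15 341 [0.044 0.767 0.779]
-5 304 [0.047 0.765 0.777]
5 251 [0.145 0.763 0.775]
15 179 [0.742 0.765 0.773]
25 300 [0.201 0.21  0.767]
35 308 [0.19  0.199 0.763]
45 263 [0.179 0.187 0.757]
55 232 [0.168 0.175 0.746]
65 348 [0.067 0.159 0.715]
75 59 [0.054 0.102 0.145]
[ 0.56760512 -0.32724918  0.29465565] [-3.71613281e-04  9.86651225e-01  1.62846828e-01 -3.63506080e-04] [[ 0.947  0.321 -0.001]
 [ 0.321 -0.947  0.001]
 [-0.001 -0.001 -1.   ]]
tcp pixel 421.1274850360328 206.7837833855381
```

```bash
python3 - <<'E'
from h import *
z=np.load('top2.npz'); P=cloud(z['d'],env.get_calibration('top')).reshape(-1,3)
a=np.radians(18.6);e=np.array([np.cos(a),np.sin(a)]);n=np.array([-e[1],e[0]])
D=P[:,:2]-[.5307,-.2157];x=D@e;y=D@n
for lo in range(-150,150,10):
    s=(abs(x)<.08)&(y*1e3>=lo)&(y*1e3<lo+10)&(P[:,2]>.02)&(P[:,2]<.24)
    if s.sum()>2: print(lo+5,s.sum(),np.percentile(P[s,2],[10,50,90]).round(3))
p,d,c=shot('side');P=cloud(d,c).reshape(-1,3);np.savez('side2.npz',p=p,d=d)
D=P[:,:2]-[.5307,-.2157];x=D@e;y=D@n
print('side')
for lo in range(-150,150,10):
    s=(abs(x)<.08)&(y*1e3>=lo)&(y*1e3<lo+10)&(P[:,2]>.02)&(P[:,2]<.26)
    if s.sum()>2: print(lo+5,s.sum(),np.percentile(P[s,2],[10,50,90]).round(3))
save('s2.png',cv2.resize(p[140:240,260:380],None,fx=5,fy=5))
E
```

```text
-75 10 [0.152 0.155 0.157]
-65 151 [0.158 0.163 0.167]
-55 162 [0.167 0.172 0.176]
-45 317 [0.042 0.175 0.185]
-35 339 [0.042 0.054 0.194]
-25 310 [0.043 0.198 0.204]
-15 152 [0.041 0.045 0.204]
-5 108 [0.042 0.047 0.148]
5 62 [0.134 0.146 0.149]
15 5 [0.144 0.147 0.149]
25 210 [0.2   0.204 0.208]
35 243 [0.189 0.194 0.2  ]
45 235 [0.178 0.184 0.189]
55 231 [0.168 0.173 0.179]
65 406 [0.049 0.156 0.166]
75 96 [0.046 0.098 0.147]
side
-75 14 [0.123 0.13  0.146]
-65 193 [0.13  0.141 0.154]
-55 17 [0.136 0.15  0.167]
-45 5 [0.172 0.175 0.178]
-35 13 [0.18  0.185 0.187]
-25 14 [0.196 0.199 0.202]
-15 29 [0.2   0.204 0.206]
25 83 [0.196 0.202 0.206]
35 164 [0.187 0.194 0.204]
45 157 [0.175 0.185 0.192]
55 162 [0.165 0.173 0.182]
65 433 [0.041 0.125 0.168]
75 739 [0.036 0.096 0.151]
85 4 [0.031 0.061 0.117]
```

View pics/s2.png

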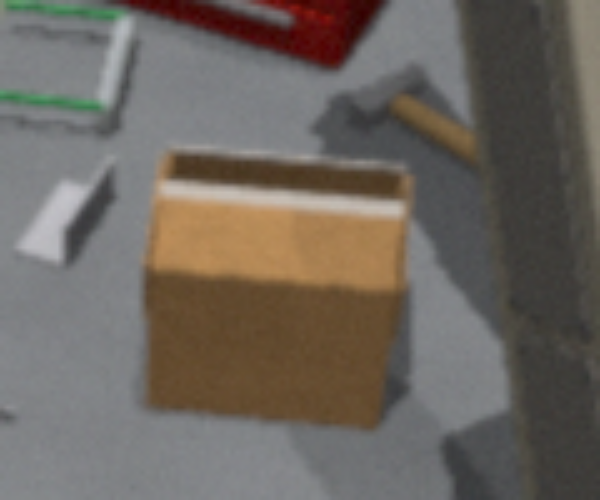

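The flaps haven't moved. My diagonal descent cut the corner and the fingers skimmed over the outside of the flaps. This time I'll go straight down in the slot, settle, then sweep horizontally.

carry_out(steps=[[[0,0,0],[0,-4,0],255],[[0,0,0],[0,-9,0],255],[[0,0,0],[0,-11.9,0],255],[[0,0,0],[0,-11.9,0],255],[[0,0,0],[0,-11.9,4],255],[[0,0,0],[0,-11.9,8],255],[[0,0,0],[0,-11.9,11.4],255],[[0,0,0],[0,-11.9,11.4],255]])

```text
clock: 6.25
tcp_pos: [0.5279, -0.2146, 0.1784]
orientation: [-0.002, 0.987, 0.162, -0.002]
wrist_force: [-1.0, -0.1, -0.5]
finger_gap: -0.0001
grip_force: 0.0
```

carry_out(steps=[[[0,0,0],[0,0,0],255],[[0,0,0],[0,-1.5,0],255],[[0,0,0],[0,-3,0],255],[[0,0,0],[0,-5,0],255],[[0,0,0],[0,-7,0],255],[[0,0,0],[0,-9,0],255],[[0,0,0],[0,-11,0],255],[[0,0,0],[0,-11,0],255]])

```text
clock: 7.25
tcp_pos: [0.4934, -0.1086, 0.1817]
orientation: [-0.0, 0.986, 0.164, 0.0]
wrist_force: [-0.2, 0.4, 1.4]
finger_gap: 0.0002
grip_force: 0.2
```

```bash
cat >> h.py <<'E'
def prof(nm='top'):
    p,d,c=shot(nm);P=cloud(d,c).reshape(-1,3)
    a=np.radians(18.6);e=np.array([np.cos(a),np.sin(a)]);n=np.array([-e[1],e[0]])
    D=P[:,:2]-[.5307,-.2157];x=D@e;y=D@n
    for lo in range(-150,150,10):
        s=(abs(x)<.08)&(y*1e3>=lo)&(y*1e3<lo+10)&(P[:,2]>.1)&(P[:,2]<.24)
        if s.sum()>2: print(lo+5,s.sum(),np.percentile(P[s,2],[10,50,90]).round(3))
    return p,d
E
python3 -c "
from h import *
prof();print();prof('side')"
```

```text
-75 6 [0.153 0.155 0.157]
-65 158 [0.158 0.162 0.167]
-55 151 [0.167 0.172 0.176]
-45 131 [0.177 0.182 0.186]
-35 113 [0.186 0.191 0.196]
-25 109 [0.196 0.201 0.206]
-15 17 [0.201 0.204 0.207]
85 5 [0.171 0.174 0.178]
95 14 [0.18  0.184 0.187]
105 30 [0.188 0.191 0.196]
115 42 [0.196 0.2   0.205]

-75 12 [0.103 0.117 0.137]
-65 236 [0.106 0.128 0.15 ]
-55 39 [0.105 0.134 0.16 ]
-45 5 [0.174 0.177 0.178]
-25 11 [0.192 0.198 0.2  ]
-15 15 [0.201 0.204 0.207]
-5 16 [0.127 0.144 0.147]
5 60 [0.105 0.132 0.148]
15 38 [0.118 0.133 0.144]
65 117 [0.105 0.125 0.144]
75 271 [0.106 0.127 0.148]
85 9 [0.16  0.172 0.174]
95 6 [0.18  0.183 0.184]
115 39 [0.195 0.198 0.202]
125 36 [0.201 0.212 0.225]
```

The left flap is folded back to about 2.4 rad. Now the right one.

carry_out(steps=[[[0,0,0],[0,1.5,-4],255],[[0,0,0],[0,2,-8],255],[[0,0,0],[0,6,-8],255],[[0,0,0],[0,11,-8],255],[[0,0,0],[0,11,-8],255],[[0,0,0],[0,11,-4],255],[[0,0,0],[0,11,0],255],[[0,0,0],[0,11,0],255]])

```text
clock: 8.35
tcp_pos: [0.5269, -0.2129, 0.1776]
orientation: [-0.003, 0.987, 0.163, -0.003]
wrist_force: [-0.1, 0.2, -0.1]
finger_gap: -0.0005
grip_force: 0.0
```

carry_out(steps=[[[0,0,0],[0,0,0],255],[[0,0,0],[0,1.5,0],255],[[0,0,0],[0,3,0],255],[[0,0,0],[0,5,0],255],[[0,0,0],[0,7,0],255],[[0,0,0],[0,9,0],255],[[0,0,0],[0,11.5,0],255],[[0,0,0],[0,11.5,0],255]])

```text
clock: 9.35
tcp_pos: [0.5671, -0.3264, 0.1812]
orientation: [0.001, 0.987, 0.162, 0.0]
wrist_force: [-0.4, -0.1, 0.3]
finger_gap: -0.0
grip_force: 0.0
```

carry_out(steps=[[[0,0,0],[0,-0.5,-5],255],[[0,0,0],[0,-1,-9],255],[[0,0,0],[0,-1,-12],90],[[0,0,0],[0,-1,-12],90],[[0,0,0],[0,-1,-12],90],[[0,0,0],[0,-1,-12],90],[[0,0,0],[0,-1,-12],90],[[0,0,0],[0,-1,-12],90]])

```text
clock: 10.35
tcp_pos: [0.5631, -0.314, 0.3007]
orientation: [-0.0, 0.987, 0.163, -0.0]
wrist_force: [-0.3, 0.1, -0.8]
finger_gap: 0.0553
grip_force: 0.0
```

```bash
python3 - <<'E'
from h import *
p,d=prof();c=env.get_calibration('top');P=cloud(d,c)
hsv=cv2.cvtColor(p,cv2.COLOR_RGB2HSV); H,S,V=[hsv[...,i].astype(int) for i in range(3)]
v,u=np.mgrid[0:420,0:560]
box=(u>325)&(u<412)&(v>178)&(v<272)&(P[...,2]>.1)&(P[...,2]<.155)
def ray(uu,vv,zz):
    dr=q(c['orientation']).apply([(uu-c['cx'])/c['fx'],-(vv-c['cy'])/c['fy'],-1]);o=np.array(c['origin']);return o+dr*(zz-o[2])/dr[2]
red=box&(S>150)&(V>60)&((H<8)|(H>172))
blk=box&(V<55)&(P[...,2]>.14)
for m in(red,blk):
    m2=m&(P[...,2]>.142);pp=np.argwhere(m2)[:,::-1].astype(np.float32);print(m2.sum(),np.median(P[m2],0),ray(*cv2.minEnclosingCircle(pp)[0],.147),cv2.minEnclosingCircle(pp),ray(u[m2].mean(),v[m2].mean(),.147))
print(env.get_state()['tcp_pos'],env.get_state()['finger_gap'])
save('t3.png',cv2.resize(p[150:300,280:480],None,fx=4,fy=4))
E
```

```text
-75 9 [0.151 0.156 0.157]
-65 155 [0.157 0.163 0.167]
-55 157 [0.167 0.172 0.177]
-45 164 [0.176 0.181 0.186]
-35 175 [0.186 0.191 0.196]
-25 176 [0.196 0.2   0.204]
-15 42 [0.152 0.203 0.207]
-5 51 [0.143 0.146 0.149]
5 62 [0.125 0.145 0.149]
15 18 [0.122 0.135 0.146]
65 77 [0.155 0.159 0.163]
75 183 [0.161 0.165 0.17 ]
85 181 [0.17  0.174 0.179]
95 191 [0.178 0.182 0.187]
105 193 [0.186 0.192 0.196]
115 195 [0.196 0.2   0.203]
52 [ 0.56642447 -0.20386828  0.14623813] [ 0.56642358 -0.20274802  0.147     ] ((363.5, 213.0), 4.031229019165039) [ 0.56636386 -0.20302098  0.147     ]
50 [ 0.4947485  -0.22629811  0.14663544] [ 0.55190993 -0.2122944   0.147     ] ((367.0, 218.0), 24.3516902923584) [ 0.4979724  -0.22618203  0.147     ]
[ 0.56316045 -0.31406081  0.30087484] 0.05499099259962858
```

View pics/t3.png

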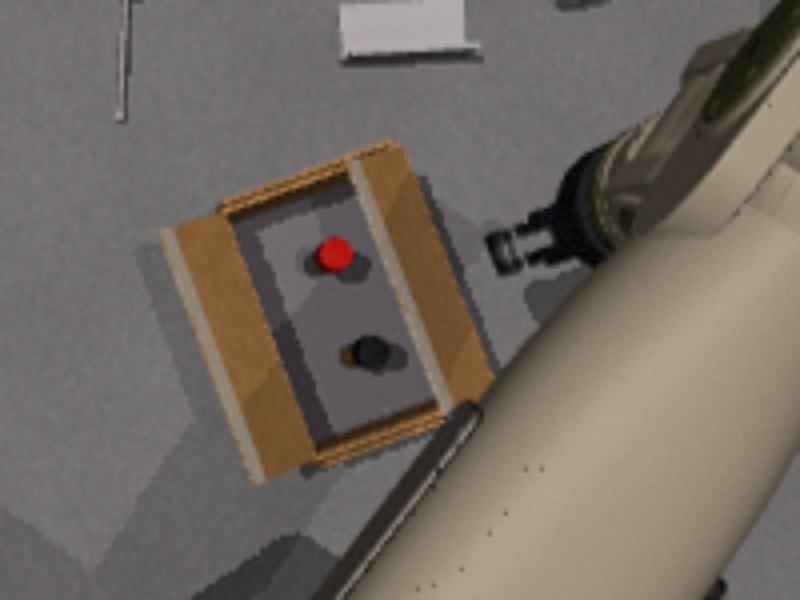

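The left flap is folded out at (240,340). The right flap at (425,280) is still half open; the red head is at (335,254) and the black at (372,352). Before repeating, I'll check where the real fingertips sit relative to the reported TCP.

```bash
python3 - <<'E'
from h import *
s=env.get_state();M=q(s['orientation'])
for nm in('side','top'):
    p,d,c=shot(nm);P=cloud(d,c).reshape(-1,3)
    L=M.inv().apply(P-s['tcp_pos']); k=(abs(L[:,0])<.04)&(abs(L[:,1])<.07)&(L[:,2]>-.12)&(L[:,2]<.05)
    print(nm,k.sum())
    for lo in np.arange(-.12,.05,.01):
        b=k&(L[:,2]>=lo)&(L[:,2]<lo+.01)
        if b.sum()>3: print(round(lo,3),b.sum(),'x',np.percentile(L[b,0],[2,98]).round(3),'y',np.percentile(L[b,1],[2,98]).round(3))
E
```

```text
side 141
-0.12 33 x [-0.017  0.018] y [-0.069  0.015]
-0.11 18 x [-0.013  0.016] y [-0.066 -0.015]
-0.1 19 x [-0.015  0.015] y [-0.068 -0.025]
-0.09 12 x [-0.014  0.014] y [-0.061 -0.029]
-0.08 18 x [-0.01   0.011] y [-0.066 -0.038]
-0.06 9 x [-0.007  0.011] y [-0.044 -0.034]
-0.05 12 x [-0.008  0.011] y [-0.042 -0.034]
-0.04 12 x [-0.008  0.01 ] y [-0.047 -0.032]
-0.03 7 x [-0.009  0.009] y [-0.038 -0.031]
top 95
-0.12 17 x [-0.016  0.014] y [-0.065 -0.022]
-0.11 21 x [-0.018  0.015] y [-0.064 -0.022]
-0.1 24 x [-0.017  0.014] y [-0.049 -0.025]
-0.09 15 x [-0.013  0.014] y [-0.052 -0.031]
-0.08 18 x [-0.015  0.011] y [-0.058 -0.031]
```

The true fingertips end about 1 to 2 cm short of the reported TCP, so the sweep was too high. I'll repeat it lower.

carry_out(steps=[[[0,0,0],[0,-4,0],255],[[0,0,0],[0,-9,0],255],[[0,0,0],[0,-12.2,0],255],[[0,0,0],[0,-12.2,5],255],[[0,0,0],[0,-12.2,10],255],[[0,0,0],[0,-12.2,15],255],[[0,0,0],[0,-12.2,15],255],[[0,0,0],[0,-12.2,15],255]])

```text
clock: 11.5
tcp_pos: [0.5251, -0.1992, 0.1533]
orientation: [0.001, 0.987, 0.163, 0.001]
wrist_force: [-0.0, -0.2, 0.9]
finger_gap: 0.0003
grip_force: 0.0
```

carry_out(steps=[[[0,0,0],[0,1.5,0],255],[[0,0,0],[0,3,0],255],[[0,0,0],[0,4.5,-0.8],255],[[0,0,0],[0,5,-1.5],255],[[0,0,0],[0,7,-1.6],255],[[0,0,0],[0,9,-1.6],255],[[0,0,0],[0,11.5,-1.6],255],[[0,0,0],[0,13.2,-1.6],255]])

```text
clock: 12.5
tcp_pos: [0.5668, -0.3252, 0.1675]
orientation: [0.0, 0.987, 0.162, 0.0]
wrist_force: [0.6, 0.5, -0.3]
finger_gap: -0.0002
grip_force: 0.1
```

```bash
python3 -c "
from h import *
prof();print();prof('side')"
```

```text
-125 55 [0.186 0.189 0.192]
-115 136 [0.18  0.184 0.189]
-105 137 [0.175 0.179 0.183]
-95 150 [0.169 0.173 0.178]
-85 156 [0.163 0.167 0.172]
-75 202 [0.158 0.163 0.167]
-65 307 [0.107 0.138 0.16 ]
-15 6 [0.141 0.144 0.146]
-5 51 [0.142 0.145 0.149]
5 64 [0.123 0.145 0.149]
15 16 [0.12  0.133 0.148]
65 75 [0.155 0.159 0.163]
75 184 [0.161 0.165 0.17 ]
85 187 [0.17  0.174 0.179]
95 190 [0.178 0.183 0.188]
105 192 [0.187 0.191 0.196]
115 197 [0.196 0.2   0.204]

-125 52 [0.18  0.184 0.189]
-115 102 [0.177 0.183 0.189]
-105 120 [0.171 0.179 0.202]
-95 102 [0.167 0.172 0.18 ]
-85 106 [0.162 0.167 0.173]
-75 125 [0.144 0.161 0.168]
-65 411 [0.107 0.133 0.158]
-55 33 [0.108 0.13  0.15 ]
-5 15 [0.12  0.143 0.148]
5 51 [0.104 0.136 0.147]
15 47 [0.117 0.132 0.145]
65 117 [0.105 0.122 0.142]
75 276 [0.106 0.128 0.149]
85 8 [0.133 0.169 0.172]
95 6 [0.179 0.18  0.183]
105 7 [0.186 0.188 0.19 ]
115 30 [0.196 0.198 0.201]
125 17 [0.2   0.202 0.205]
```

Both flaps are now well past upright. Next I move over the red rod, descend and grip.

carry_out(steps=[[[0,0,0],[0,-0.5,-6],255],[[0,0,0],[0,-1,-11],255],[[0,0,0],[1,-3,-12.5],75],[[0,0,0],[2.5,-8,-12.5],75],[[0,0,0],[3.9,-11.6,-12.5],75],[[0,0,0],[3.9,-11.6,-12.5],75],[[0,0,0],[3.9,-11.6,-12.5],75],[[0,0,0],[3.9,-11.6,-12.5],75]])

```text
clock: 13.6
tcp_pos: [0.566, -0.2018, 0.2918]
orientation: [-0.0, 0.987, 0.162, -0.0]
wrist_force: [0.1, -0.1, -0.2]
finger_gap: 0.0604
grip_force: 0.0
```

```bash
python3 - <<'E'
from h import *
s=env.get_state();M=q(s['orientation']).as_matrix();print(s['clock'],s['tcp_pos'],s['finger_gap'],M.round(4).tolist())
print('shift cm',M.T@(np.array([.5664,-.2033,.106])-s['tcp_pos'])*100)
E
```

```text
13.6 [ 0.56600394 -0.20184805  0.29177478] 0.06040556134766593 [[0.9472, 0.3205, -0.0007], [0.3205, -0.9472, 0.0001], [-0.0006, -0.0003, -1.0]]
shift cm [2.45350253e-03 1.55614548e-01 1.85774355e+01]
```

carry_out(steps=[[[0,0,0],[0,0.15,4],75],[[0,0,0],[0,0.15,9],75],[[0,0,0],[0,0.15,13],75],[[0,0,0],[0,0.15,16],75],[[0,0,0],[0,0.15,18],75],[[0,0,0],[0,0.15,18.6],75],[[0,0,0],[0,0.15,18.6],75],[[0,0,0],[0,0.15,18.6],75]])

```text
clock: 14.6
tcp_pos: [0.5674, -0.2033, 0.1074]
orientation: [0.001, 0.987, 0.163, 0.001]
wrist_force: [-0.2, -0.1, -0.4]
finger_gap: 0.06
grip_force: 0.0
```

carry_out(steps=[[[0,0,0],[0,0,0],255],[[0,0,0],[0,0,0],255],[[0,0,0],[0,0,0],255],[[0,0,0],[0,0,0],255],[[0,0,0],[0,0,0],255],[[0,0,0],[0,0,0],255],[[0,0,0],[0,0,0],255],[[0,0,0],[0,0,0],255]], force=50)

```text
clock: 15.6
tcp_pos: [0.5672, -0.2028, 0.1071]
orientation: [0.0, 0.987, 0.163, 0.001]
wrist_force: [0.4, 0.4, 5.6]
finger_gap: 0.0223
grip_force: 49.1
```

The rod is gripped. I'll lift it straight up.

carry_out(steps=[[[0,0,0],[0,0,-1],255],[[0,0,0],[0,0,-3],255],[[0,0,0],[0,0,-6],255],[[0,0,0],[0,0,-9],255],[[0,0,0],[0,0,-12],255],[[0,0,0],[0,0,-15],255],[[0,0,0],[0,0,-18],255],[[0,0,0],[0,0,-18],255]])

```text
clock: 16.6
tcp_pos: [0.5676, -0.2031, 0.2884]
orientation: [0.001, 0.987, 0.163, 0.002]
wrist_force: [0.7, 0.3, -3.1]
finger_gap: 0.0221
grip_force: 49.4
```

```bash
python3 - <<'E'
from h import *
s=env.get_state();M=q(s['orientation']).as_matrix();print(s['clock'],s['tcp_pos'],s['finger_gap'],s['grip_force'],s['wrist_force'])
print('shift cm',M.T@(np.array([.4815,.1632,.285])-s['tcp_pos'])*100)
E
```

```text
16.6 [ 0.56756721 -0.20313142  0.28842812] 0.022070687187839857 49.38177824020386 [ 0.70229452  0.28932123 -3.05600869]
shift cm [  3.62272122 -37.45662268   0.23992474]
```

carry_out(steps=[[[0,0,0],[0,0,-3],255],[[0,0,0],[0,0,-5],255],[[0,0,0],[0,-1.5,-5],255],[[0,0,0],[0.5,-5,-5],255],[[0,0,0],[1,-10,-5],255],[[0,0,0],[1.5,-15,-5],255],[[0,0,0],[2,-20,-5],255],[[0,0,0],[2.5,-25,-5],255]])

```text
clock: 17.6
tcp_pos: [0.508, 0.0443, 0.334]
orientation: [-0.0, 0.987, 0.163, -0.002]
wrist_force: [0.6, 0.0, -2.6]
finger_gap: 0.0223
grip_force: 49.6
```

carry_out(steps=[[[0,0,0],[0.5,-4,0],255],[[0,0,0],[0.8,-8,0],255],[[0,0,0],[1.1,-11,1],255],[[0,0,0],[1.1,-12.5,2.5],255],[[0,0,0],[1.1,-12.5,4],255],[[0,0,0],[1.1,-12.5,5.5],255],[[0,0,0],[1.1,-12.5,5.5],255],[[0,0,0],[1.1,-12.5,5.5],255]])

```text
clock: 18.6
tcp_pos: [0.4801, 0.1638, 0.2813]
orientation: [0.0, 0.987, 0.163, -0.0]
wrist_force: [0.1, -0.7, -1.3]
finger_gap: 0.0222
grip_force: 49.6
```

```bash
python3 - <<'E'
from h import *
s=env.get_state();print(s['clock'],s['tcp_pos'],s['orientation'],s['finger_gap'],s['grip_force'],s['wrist_force'])
p,d,c=shot('side');np.savez('side4.npz',p=p,d=d)
save('s4.png',cv2.resize(p[180:310,220:380],None,fx=5,fy=4.6,interpolation=cv2.INTER_CUBIC))
p,d,c=shot('top');np.savez('top4.npz',p=p,d=d)
E
```

```text
18.6 [0.48010974 0.16384164 0.28127673] [ 3.81852832e-05  9.86684396e-01  1.62646548e-01 -3.95927500e-05] 0.022154584433169158 49.57783341407776 [ 0.14254955 -0.74126895 -1.25273047]
```

View pics/s4.png

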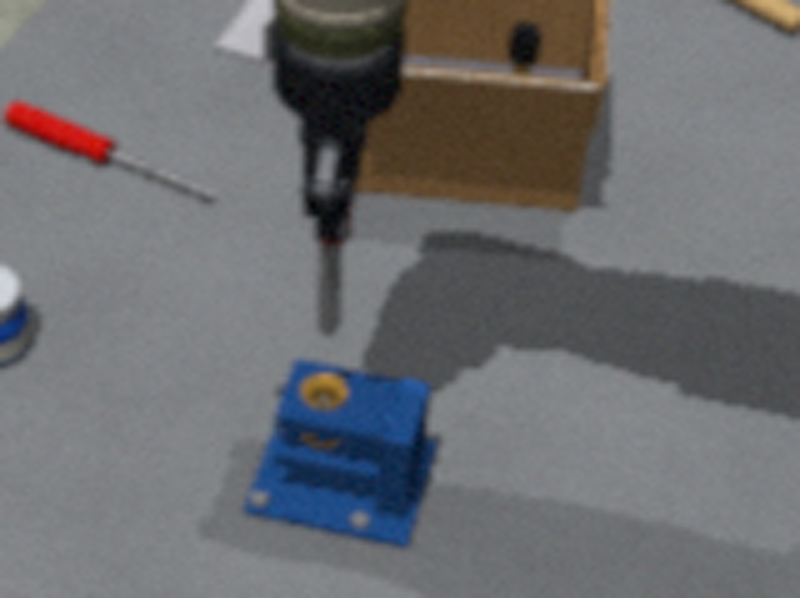

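The side crop shows the rod hanging upright: the shaft runs from (330,240) to (328,330), straight above the bush mouth at (324,390). I'll measure the shaft axis and tip against the bush in this one view.

```bash
cat > meas.py <<'E'
from h import *
def meas(p,d,c):
    P=cloud(d,c);s=env.get_state();o=np.array(c['origin'])
    D=np.hypot(P[...,0]-.4815,P[...,1]-.1632)
    hsv=cv2.cvtColor(p,cv2.COLOR_RGB2HSV); H,S,V=[hsv[...,i].astype(int) for i in range(3)]
    t=s['tcp_pos']; v,u=np.mgrid[0:420,0:560]
    m=(np.hypot(P[...,0]-t[0],P[...,1]-t[1])<.022)&(P[...,2]>.125)&(P[...,2]<t[2]-.012)&(S<90)
    def ray(uu,vv): 
        r=q(c['orientation']).apply([(uu-c['cx'])/c['fx'],-(vv-c['cy'])/c['fy'],-1]);return r
    hor=lambda w:w[:2]/np.linalg.norm(w[:2])
    rows=np.unique(v[m]);A=[]
    for r in rows:
        k=m&(v==r)
        if k.sum()<3: continue
        w=hor(ray(u[k].mean(),r)); X=np.median(P[k],0); 
        A.append([r,k.sum(),X[0]+w[0]*.006,X[1]+w[1]*.006,X[2],u[k].mean()])
    A=np.array(A); print(A.round(4)); 
    b=(D<.03)&(P[...,2]>.095)&(P[...,2]<.12)&(H>12)&(H<35)&(S>90)&(V>50)
    print('brass',b.sum(),np.median(P[b],0),'u',u[b].min(),u[b].max(),'v',v[b].min(),v[b].max())
    uc,vc=(u[b].min()+u[b].max())/2,(v[b].min()+v[b].max())/2
    w=ray(uc,vc);B=o+w*(.111-o[2])/w[2];print('bush',B,uc,vc)
    # lateral direction (perp. to view), metres
    w2=hor(w);lat=np.array([w2[1],-w2[0]])
    for nm,g in(('mean',A[:,2:4].mean(0)),('tcp',t[:2]),('bush',B[:2]),('brassmed',np.median(P[b],0)[:2])): print(nm,g,'lat',g@lat,'along',g@w2)
    print('lat dir',lat,'along',w2)
    return A,B
if __name__=='__main__':
    z=np.load('side4.npz');meas(z['p'],z['d'],env.get_calibration('side'))
E
python3 meas.py
```

```text
[[2.3600e+02 5.0000e+00 4.8120e-01 1.6430e-01 2.6340e-01 2.8500e+02]
 [2.3700e+02 5.0000e+00 4.8160e-01 1.6470e-01 2.6100e-01 2.8500e+02]
 [2.3800e+02 5.0000e+00 4.8320e-01 1.6350e-01 2.5310e-01 2.8500e+02]
 [2.3900e+02 5.0000e+00 4.8210e-01 1.6470e-01 2.5010e-01 2.8500e+02]
 [2.4000e+02 5.0000e+00 4.7970e-01 1.6570e-01 2.4610e-01 2.8500e+02]
 [2.4100e+02 4.0000e+00 4.8310e-01 1.6540e-01 2.3960e-01 2.8475e+02]
 [2.4200e+02 5.0000e+00 4.8120e-01 1.6620e-01 2.3530e-01 2.8500e+02]
 [2.4300e+02 5.0000e+00 4.8050e-01 1.6500e-01 2.2730e-01 2.8500e+02]
 [2.4400e+02 5.0000e+00 4.8280e-01 1.6280e-01 2.2500e-01 2.8500e+02]
 [2.4500e+02 5.0000e+00 4.8050e-01 1.6600e-01 2.2010e-01 2.8500e+02]
 [2.4600e+02 4.0000e+00 4.8230e-01 1.6570e-01 2.1590e-01 2.8450e+02]
 [2.4700e+02 4.0000e+00 4.8150e-01 1.6770e-01 2.1210e-01 2.8450e+02]
 [2.4800e+02 4.0000e+00 4.8220e-01 1.6600e-01 2.0660e-01 2.8450e+02]
 [2.4900e+02 4.0000e+00 4.8210e-01 1.6400e-01 1.9990e-01 2.8450e+02]
 [2.5000e+02 4.0000e+00 4.8240e-01 1.6550e-01 1.9400e-01 2.8450e+02]
 [2.5100e+02 3.0000e+00 4.7920e-01 1.6550e-01 1.9000e-01 2.8500e+02]]
brass 37 [0.48280802 0.16028925 0.1066154 ] u 281 288 v 261 267
bush [0.48110227 0.16555609 0.111     ] 284.5 264.0
mean [0.48159951 0.1651599 ] lat -0.5065461684233682 along 0.051252902899251516
tcp [0.48063146 0.16387963] lat -0.5051316223198236 along 0.0520113621217619
bush [0.48110227 0.16555609] lat -0.5062600390091406 along 0.05068514716415941
brassmed [0.48280802 0.16028925] lat -0.5056082632996716 along 0.05618281798140708
lat dir [-0.90846078 -0.4179701 ] along [ 0.4179701  -0.90846078]
```

The rod is within about 1 mm of the bush axis and vertical, with its tip at z ≈ 0.185. I'll lower it into the upper bush and check the force.

carry_out(steps=[[[0,0,0],[0,0,2],255],[[0,0,0],[0,0,4],255],[[0,0,0],[0,0,6],255],[[0,0,0],[0,0,7],255],[[0,0,0],[0,0,8],255],[[0,0,0],[0,0,9],255],[[0,0,0],[0,0,9.8],255],[[0,0,0],[0,0,9.8],255]])

```text
clock: 19.7
tcp_pos: [0.4799, 0.1639, 0.1827]
orientation: [0.0, 0.987, 0.163, -0.0]
wrist_force: [-0.2, -0.3, -1.8]
finger_gap: 0.0218
grip_force: 49.6
```

No side force, and the tip is in the upper bore. On to just above the lower bush's bore.

carry_out(steps=[[[0,0,0],[0,0,0.5],255],[[0,0,0],[0,0,1],255],[[0,0,0],[0,0,1.5],255],[[0,0,0],[0,0,2],255],[[0,0,0],[0,0,2.5],255],[[0,0,0],[0,0,3],255],[[0,0,0],[0,0,3.5],255],[[0,0,0],[0,0,3.7],255]])

```text
clock: 20.7
tcp_pos: [0.4801, 0.164, 0.1459]
orientation: [0.0, 0.987, 0.163, -0.0]
wrist_force: [1.0, 0.1, -1.8]
finger_gap: 0.0222
grip_force: 49.6
```

carry_out(steps=[[[0,0,0],[0,0,0.5],255],[[0,0,0],[0,0,1],255],[[0,0,0],[0,0,1.5],255],[[0,0,0],[0,0,2],255],[[0,0,0],[0,0,2.4],255],[[0,0,0],[0,0,2.4],255],[[0,0,0],[0,0,2.4],255],[[0,0,0],[0,0,2.4],255]])

```text
clock: 21.7
tcp_pos: [0.4804, 0.164, 0.1225]
orientation: [0.0, 0.987, 0.163, 0.0]
wrist_force: [0.1, -0.5, -3.0]
finger_gap: 0.0221
grip_force: 49.6
```

```bash
python3 - <<'E'
from h import *
s=env.get_state();print(s['clock'],s['tcp_pos'],s['grip_force'],s['wrist_force'],s['ft_torque'])
p,d=prof('side');prof()
save('s5.png',cv2.resize(p[140:310,220:390],None,fx=4,fy=3.5,interpolation=cv2.INTER_CUBIC))
E
```

```text
21.7 [0.4803849  0.16404757 0.12248731] 49.60313022136688 [ 0.13362874 -0.53183969 -3.04740166] [ 0.01520365 -0.02342662  0.0099242 ]
-75 36 [0.119 0.156 0.159]
-65 270 [0.105 0.129 0.156]
-55 30 [0.107 0.12  0.152]
-5 7 [0.135 0.145 0.147]
5 39 [0.104 0.131 0.146]
15 13 [0.12  0.128 0.142]
65 88 [0.104 0.123 0.143]
75 213 [0.106 0.128 0.149]
85 3 [0.172 0.173 0.174]
95 6 [0.177 0.18  0.183]
105 6 [0.185 0.186 0.19 ]
115 19 [0.196 0.199 0.202]
125 14 [0.2   0.201 0.205]
-125 180 [0.183 0.187 0.191]
-115 236 [0.178 0.183 0.187]
-105 230 [0.174 0.178 0.182]
-95 227 [0.168 0.173 0.177]
-85 225 [0.163 0.167 0.172]
-75 223 [0.158 0.163 0.167]
-65 318 [0.108 0.138 0.16 ]
-5 29 [0.142 0.146 0.149]
5 31 [0.122 0.145 0.15 ]
15 8 [0.124 0.141 0.147]
65 74 [0.155 0.158 0.162]
75 181 [0.161 0.166 0.17 ]
85 184 [0.17  0.174 0.178]
95 193 [0.178 0.183 0.187]
105 189 [0.187 0.191 0.196]
115 194 [0.195 0.2   0.204]
```

View pics/s5.png

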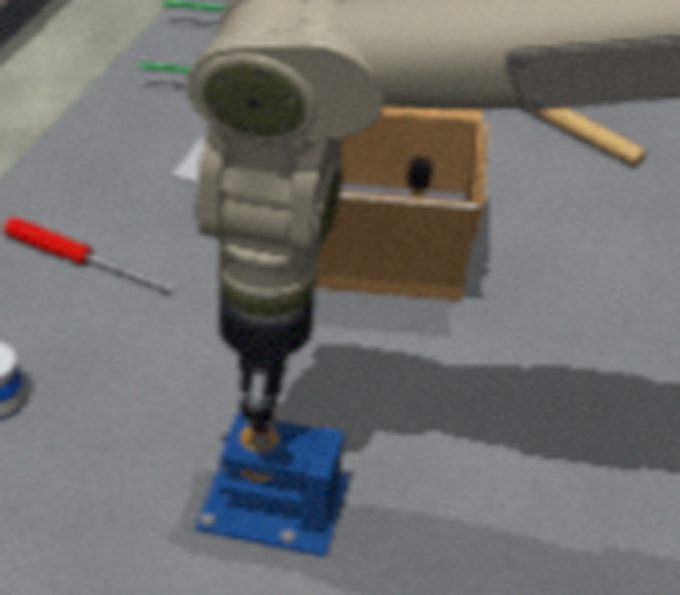

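The picture shows the gripper at (258,410) holding the rod in the upper bush at (260,438), and the black spare rod still in its socket at (420,173). The flap profiles are unchanged. The wrist carries only about the rod's weight, and I estimate the tip at 25 mm. Handing in.

```bash
python3 -c "
from workcell import env
print(env.hand_in())"
```

```text
the job is handed in; nothing more can be done
None
```

I handed the job in at about 22 s, but no verdict came back: both flaps are folded back to roughly 2.4 and 2.6 rad, and the red-headed rod is threaded through both bushes and still gripped, with its tip an estimated 25 mm above the bench (worked out from the gripper height, not seen directly).

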